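Close the sample box and lock two more on top

ROBOT

A 6-joint arm with a two-finger parallel gripper is mounted at the origin on a cart in front of the work surface, level with it; the furniture and walls round the work are solid. World frame = base frame: x ahead of the robot, y to its left, z up, the work surface at z = 0. Lengths are in m, angles in rad, forces in N, time in s.
With the tool pointing down it reaches from about 0.25 to 0.85 m from the base axis. Payload 12.5 kg.
Tool frame: the origin (TCP) lies midway between the tips of the shut fingers; the grasp point (between the pads) lies 19 mm behind it (r.hold_point_z is the distance from the TCP to the grasp point, in m); z points along the fingers, y is the line along which they close (so a half turn about z gives the same grasp; the last joint's range is limited). The gripper opens to 93 mm and grips with 3 to 60 N. Pads are 15 mm wide; open, the fingers measure 128 mm over their backs; the gripper's body (75 mm by 188 mm) begins 65 mm behind the grasp point.
Start: joints at [1.154, 0.351, 1.652, -0, 1.139, -0.085], TCP at [0.179, 0.52, 0.219] pointing down, gripper open.
Joint ranges: [-2.75, 2.75], [-0.79, 2.1], [0.01, 2.65], [-1.57, 4.71], [0.07, 3.14], [-2.87, 2.87]. Speed limits (rad/s): [2.22, 2.22, 2.79, 3.14, 3.14, 3.14].

INTERFACE

Orientations are given as a rotation vector (axis times angle).
In Python, from rig import r gives the robot as it stands. The module is installed in compiled form; this text tells all that it offers.
- The arm moves only by the tool servo_tool, never from a script. Its argument "commands" is a list of rows, each a list of 2 entries, a list of its own where there are three numbers: the shift along the world's x, y, z in cm, then the turn, a rotation vector about the world's x, y, z in rad. In form: [[[tx, ty, tz], [ax, ay, az]], ...]. A call has 1 to 12 rows; each row shifts and turns the commanded pose from where the row before left it; what a row does not reach is not made up. A row lasts 1/8 s, in which the tool goes at most 62.5 mm and 10.7 degrees, less where a joint would pass 70% of its speed; a pose out of reach is approached as far as the arm can. A call with a gripper value outside its range is refused whole. "gripper" is the finger opening in cm, from 0 to 9.3, set as the call begins (left out, the last holds). The fingers move at their own pace and stop on an object; the grip force is fixed at half the most. Time passes only in rows, so rows that do not move let the fingers close. It gives the time, the measured TCP pose, the force, the opening and the grip force at its end, in the units of the state.
- r.state(): the state, without advancing time (a new reading comes with each control period).
- r.capture(name): name is "scene" or "top" or "wrist"; returns a dict with "img" (384x512x3 uint8, red, green, blue), "depth" (384x512 float32, m along the optical axis (not along the pixel's ray), 0 where there is no reading), "vfov" (degrees; the focal length in pixels is half the picture's height over the tangent of half this angle, whatever the lens; pixels are square), "cx", "cy" (the principal point, pixels), "eye" and "rotation" of the camera in the world; the wrist camera has in their place "tool_from_camera" (4x4, takes a point from camera to tool coordinates, whose origin is the TCP and whose axes are the flange's). Camera axes: x right, y down, z forward; pixel columns grow to the right and rows downward; lengths in m; the calibration is good to about 2 mm. A picture is of the moment at which its call begins: read the wrist's pose just before it.
- r.finish_job(): hands the job in; it is judged then, once.
The state is a dict: "clock": time; "joint_positions": joint angles; "dq": joint speeds; "joint_torque": joint torques, N m; "eef_pos": TCP position; "ee_rot": TCP orientation; "wrist_force": force on the tool from outside, world axes, zero at the start; "torque": the same for the moment, N m; "grip_width": opening from 0.0 (shut) to 1.0 (fully open); "grasp_force": force on a finger pad.
Only numpy, scipy, OpenCV 4.12 (cv2) and the standard library are available. Lean on these libraries where they do the work, as an engineer would, in place of code of your own. Each camera call takes 0.05 s, during which the arm holds its last target. There are 200 camera calls.

TASK

Shut the open lid of the green sample box, then stack the blue box on it and after that the orange box on the blue one, so that the recesses under each box drop right over the lid lugs of the one below and the boxes sit flush and upright. Lower each box into place rather than dropping it, let go of the finished stack, and leave the pot and the petri dishes where they are.

Things in the scene. Friction and masses are not known exactly. Their poses are not given: they have to be found in the camera images.
- base_hinge (a point): Green bottom box, fixed to the bench in a low aluminium tray (tray 150 x 64 mm): middle of the lid's hinge line, on the box's right-hand long edge (its own -y side), 44 mm above the bench. x runs along the hinge and the box's length, y across the box towards its front edge (the box is 56 mm wide), z up. Fixed to the box, does not turn with the lid.
- base_lid (a joint): Hinge of the green lid, rad: 0 = shut, pi/2 = upright, up to 1.9 = leaning back. The lid is a slab 110 mm long, reaching 56 mm from the hinge line, 12 mm thick; the line lies at its underside, so the outer face is 12 mm off it. It stays where it is left; 1 to 2 N at the free edge moves it. The outer face carries two lugs as on the blue box; the 60 mm between them is smooth.
- base_seat (a point): Green bottom box: centre of the top of its lid when shut (56 mm above the bench), between the two lugs. x along the box's length, y across, z up; fixed to the box, does not turn with the lid. The blue box is stacked here: its underside comes to this height.
- blue_box_mid (a point): Blue sample box: its centre, half-way up (26 mm above its underside). 110 mm long (own x), 56 mm wide (own y), 52 mm high without the lid lugs; straight smooth sides, about 0.22 kg, lid fixed shut. In its underside two recesses 8 mm deep match the lugs on the box below with 1.6 mm play all round; either way round fits.
- blue_box_top (a point): Blue box: centre of the top of its lid, 52 mm above its underside; the orange box's underside comes here. Axes as the box. Every box has two lugs on its lid, 38 mm either side of this centre along x, each 16 mm (x) by 26 mm (y) at the foot, 6.5 mm high, with sloping sides (10 x 20 mm on top).
- blue_box: Blue box again: origin at the centre of its underside.
- orange_box_mid (a point): Orange sample box: its centre, half-way up (26 mm above its underside). Like the blue box but for the colour: 110 mm long (own x), 56 mm wide (own y), 52 mm high without the lid lugs; straight smooth sides, about 0.22 kg, lid fixed shut. In its underside two recesses 8 mm deep match the lugs on the box below with 1.6 mm play all round; either way round fits.
- orange_box: Orange box again: origin at the centre of its underside.
- lidded_pot: Low white pot with press-on lid, 74 mm across, 44 mm high, behind the boxes; origin at the centre of its underside. Leave it alone.
- partition (a point): Near lower corner of a fixed upright glass side panel, to the left of the green box, from the bench top up to 0.65 m high and running straight back (+x) 0.54 m from here, 6 mm thick; a second one stands parallel to it 0.15 m further left. To bring the hand from their left to the boxes, draw the arm back first: everything nearer to the robot than this point is free.
- petri: Lower of two stacked petri dishes, 90 mm across, 16 mm high, behind the boxes; origin at the centre of its underside. Leave alone.
- petri_top: Upper petri dish, same size, on the lower one; origin at the centre of its underside. Leave alone.

How it is judged:
On the way, in this order (a step that is already met when the one before it is completed fails the run):
1. the green box's lid is shut (value of joint base_lid below 0.06 rad), for 0.2 s.
2. the blue box sits locked on the green box's lid lugs (value of joint base_lid below 0.06 rad and x of blue_box_mid in the frame of base_seat between -0.004 and 0.004 m and y of blue_box_mid in the frame of base_seat between -0.004 and 0.004 m and z of blue_box_mid in the frame of base_seat between 0.023 and 0.0285 m and angle between blue_box_mid's own z axis and vertical below 0.06 rad and angle between the x axis of blue_box_mid and the x axis of base_seat, either way round below 0.07 rad), for 0.2 s.
3. the orange box sits locked on the blue box's lid lugs (all of step 2 and x of orange_box_mid in the frame of blue_box_top between -0.004 and 0.004 m and y of orange_box_mid in the frame of blue_box_top between -0.004 and 0.004 m and z of orange_box_mid in the frame of blue_box_top between 0.023 and 0.0285 m and angle between orange_box_mid's own z axis and vertical below 0.06 rad and angle between the x axis of orange_box_mid and the x axis of blue_box_top, either way round below 0.07 rad), for 0.2 s.
At the end, for the whole second after the job is handed in: The green box's lid is shut (within 0.06 rad); the blue box sits on it and the orange box on the blue one, each within 4 mm of centre along and across, down on the lid below (within 2.5 mm), upright (0.06 rad) and in line with the box below (0.07 rad, either way round); all at rest (all of step 3 and linear speed of each of blue_box, orange_box below 0.02 m/s); the robot touches nothing.
It fails at once if a box falls or is rammed onto the one below (faster than 0.4 m/s within the last 24 mm above its seat) ((horizontal distance between blue_box_mid and base_seat below 0.015 m and z of blue_box_mid in the frame of base_seat between 0 and 0.05 m and linear speed of blue_box above 0.4 m/s) or (horizontal distance between orange_box_mid and blue_box_top below 0.015 m and z of orange_box_mid in the frame of blue_box_top between 0 and 0.05 m and linear speed of orange_box above 0.4 m/s)).
It fails at once if the pot or a petri dish is moved by more than 20 mm (distance of any of lidded_pot, petri, petri_top from where it was at the start of the episode above 0.02 m).
It also fails if it takes over 69 s, if anything falls off the work surface, if the arm or the gripper's body presses on something with over 40 N, if the wrist force passes 120 N, or if a joint passes its speed limit or range.

## Working session

There is one attempt and no reset: what is moved stays moved. The work goes in short steps, Python scripts to look and compute and a tool call to move; the robot and the scene stay as the last step left them, time stands still between calls to the robot, and variables do not carry over. Pictures are saved under pics/ and viewed, at most 10 in all, crops included, and the job is handed in when it is done.

Besides the shell and the picture viewer there is one more tool, called after "Call:" as a command line: name --argument value ..., lists and objects as JSON in quotes. servo_tool: Moves the arm, as the interface text tells. Its arguments: {"type":"object","properties":{"commands":{"type":"array"},"gripper":{"type":"number"}},"required":["commands"]}

```bash
mkdir -p pics
cat > h.py <<'E'
import numpy as np, cv2
from rig import r
from scipy.spatial.transform import Rotation as R
def cap(n):
    s=r.state(); c=r.capture(n)
    if n=="wrist":
        T=np.eye(4); T[:3,:3]=R.from_rotvec(s["ee_rot"]).as_matrix(); T[:3,3]=s["eef_pos"]
        M=T@np.array(c["tool_from_camera"])
    else:
        M=np.eye(4); M[:3,:3]=np.array(c["rotation"]); M[:3,3]=c["eye"]
    c["M"]=M; h,w=c["depth"].shape
    f=h/2/np.tan(np.radians(c["vfov"])/2); c["f"]=f
    v,u=np.mgrid[:h,:w]; d=c["depth"]
    P=np.stack([(u-c["cx"])/f*d,(v-c["cy"])/f*d,d],-1)
    c["P"]=P@M[:3,:3].T+M[:3,3]; c["P"][d==0]=np.nan
    return c
E
python3 - <<'E'
from h import *
for n in("scene","top"):
    c=cap(n); cv2.imwrite(f"pics/{n}0.png",c["img"][:,:,::-1]); np.savez(f"{n}0.npz",img=c["img"],P=c["P"],M=c["M"],f=c["f"])
    print(n,c["M"].round(3).tolist(),c["f"],c["cx"],c["cy"])
s=r.state();print(s)
E
```

```text
scene [[-1.194, 2.067, -1.154, -0.007], [-1.194, 2.067, -1.154, 0.121], [-1.194, 2.067, -1.154, 0.488], [0.0, 0.0, 0.0, 1.0]] 385.5678280241695 253.5496042272845 190.5937412162341
top [[-2.113, 2.147, -0.218, 0.384], [-2.113, 2.147, -0.218, -0.221], [-2.113, 2.147, -0.218, 1.27], [0.0, 0.0, 0.0, 1.0]] 490.1100643174941 251.88478007190565 192.35995597090314
{'clock': 0.1, 'joint_positions': array([ 1.15437499e+00,  3.51179283e-01,  1.65231816e+00,  1.64574663e-06,
        1.13911050e+00, -8.45579719e-02]), 'dq': array([ 2.26168298e-04, -2.71975409e-03, -9.40244432e-04,  6.44329603e-04,
       -1.47675554e-04, -3.07530787e-05]), 'joint_torque': array([-2.95776490e-04, -4.98030853e+01, -2.85697371e+01,  6.99636061e-02,
        2.39706418e-02, -7.59750219e-05]), 'eef_pos': array([0.17902737, 0.51973698, 0.21817289]), 'ee_rot': array([-5.18860103e-01, -3.09819236e+00,  1.54434051e-03]), 'wrist_force': array([0.25122668, 0.01107359, 0.08913709]), 'torque': array([-0.0377892 ,  0.00305817,  0.02670317]), 'grasp_force': 0.0, 'grip_width': 0.9986430200190447}
```

```bash
sed -i 's/M\[:3,:3\]=np.array(c\["rotation"\])/M[:3,:3]=R.from_rotvec(c["rotation"]).as_matrix()/' h.py
python3 - <<'E'
from h import *
for n in("scene","top"):
    c=cap(n); cv2.imwrite(f"pics/{n}1.png",c["img"][:,:,::-1]); np.savez(f"{n}0.npz",img=c["img"],P=c["P"],M=c["M"],f=c["f"])
    print(n,c["M"].round(3).tolist())
    hsv=cv2.cvtColor(c["img"],cv2.COLOR_RGB2HSV)
    for k,(a,b) in dict(green=(40,85),blue=(95,125),orange=(5,20)).items():
        m=(hsv[...,0]>a)&(hsv[...,0]<b)&(hsv[...,1]>110)&(hsv[...,2]>40)&np.isfinite(c["P"][...,0])
        p=c["P"][m]
        if len(p)>50: print(k,len(p),np.argwhere(m).mean(0).round(),np.percentile(p,[2,50,98],axis=0).round(3).tolist())
E
```

```text
scene [[-0.5, -0.456, 0.736, -0.007], [-0.866, 0.262, -0.427, 0.121], [0.002, -0.851, -0.526, 0.488], [0.0, 0.0, 0.0, 1.0]]
green 376 [213. 257.] [[0.497, -0.584, 0.006], [0.505, -0.184, 0.044], [0.778, -0.133, 0.1]]
blue 1597 [201. 306.] [[0.527, -0.824, -0.595], [0.575, -0.325, 0.034], [0.867, -0.299, 0.058]]
orange 1411 [190. 350.] [[0.478, -0.475, 0.001], [0.52, -0.429, 0.045], [0.589, -0.416, 0.058]]
top [[-0.018, -0.982, 0.187, 0.384], [-1.0, 0.015, -0.017, -0.221], [0.014, -0.187, -0.982, 1.27], [0.0, 0.0, 0.0, 1.0]]
green 514 [207. 249.] [[0.497, -0.588, 0.003], [0.558, -0.2, 0.06], [0.787, -0.135, 0.102]]
blue 1042 [204. 299.] [[0.529, -0.818, 0.009], [0.585, -0.334, 0.051], [0.638, -0.301, 0.059]]
orange 592 [218. 334.] [[0.478, -0.482, 0.017], [0.555, -0.447, 0.051], [0.586, -0.417, 0.06]]
```

View pics/scene0.png

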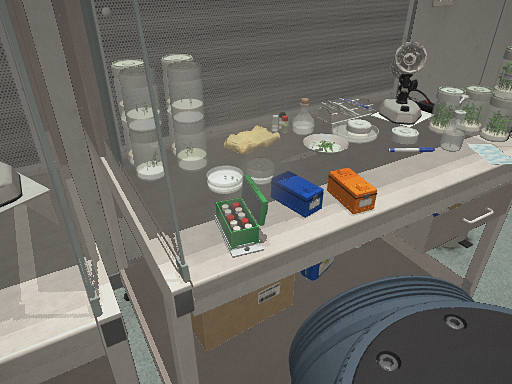

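View pics/top0.png

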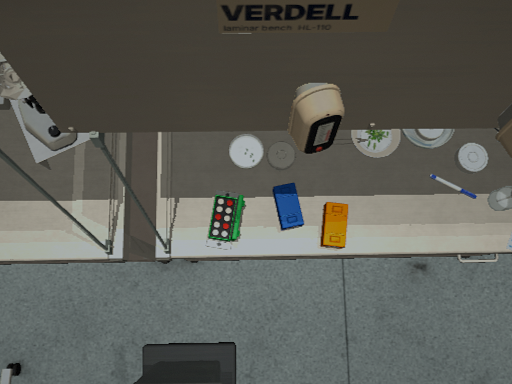

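```bash
cat > an.py <<'E'
from h import *
def boxes(c,cols=("blue","orange"),zr=(0.046,0.057)):
    hsv=cv2.cvtColor(c["img"],cv2.COLOR_RGB2HSV); out={}
    for k,(a,b) in dict(blue=(95,125),orange=(5,20),green=(40,85)).items():
        if k not in cols: continue
        P=c["P"]; m=(hsv[...,0]>a)&(hsv[...,0]<b)&(hsv[...,1]>90)&(hsv[...,2]>40)&np.isfinite(P[...,0])&(P[...,2]>zr[0])&(P[...,2]<zr[1])&(P[...,0]>.3)&(P[...,0]<.75)&(P[...,1]>-.6)
        m=m.astype(np.uint8); n,l,st,_=cv2.connectedComponentsWithStats(m)
        if n<2: continue
        i=1+st[1:,4].argmax(); p=P[l==i]
        rc=cv2.minAreaRect((p[:,:2]*1000).astype(np.float32)); out[k]=(rc,np.median(p[:,2]),len(p))
        print(k,len(p),np.array(cv2.boxPoints(rc)).round(1).tolist(),"c",np.round(rc[0],1),"size",np.round(rc[1],1),"ang",round(rc[2],1),"z",np.median(p[:,2]).round(4))
    return out
E
python3 - <<'E'
from an import *
for n in("scene","top"):
    c=dict(np.load(n+"0.npz")); print(n); boxes(c)
    boxes(c,("green",),(0.03,.047)); boxes(c,("green",),(0.085,.13));boxes(c,("green",),(0.06,.085))
    P=c["P"]
    L=[(325,100),(310,140),(290,20),(100,50),(300,128),(246,150),(280,154),(168,248),(110,247),(190,375),(30,110)] if n=="top" else [(185,275),(226,180),(260,170),(165,100),(100,300),(225,190),(262,160),(258,200),(262,240)]
    for u,v in L: print((u,v),P[v,u].round(3))
c=dict(np.load("top0.npz"))
cv2.imwrite("pics/topcrop.png",cv2.resize(c["img"][120:260,140:380,::-1],None,fx=3.3,fy=3.3,interpolation=cv2.INTER_CUBIC))
E
```

```text
scene
blue 630 [[524.5999755859375, -313.70001220703125], [536.0, -372.29998779296875], [642.0999755859375, -351.70001220703125], [630.7000122070312, -293.1000061035156]] c [ 583.3 -332.7] size [108.1  59.7] ang 11.0 z 0.052
orange 626 [[474.1000061035156, -468.3999938964844], [584.2000122070312, -484.6000061035156], [592.5999755859375, -427.79998779296875], [482.5, -411.6000061035156]] c [ 533.3 -448.1] size [ 57.4 111.3] ang 81.6 z 0.0521
green 119 [[489.3999938964844, -176.10000610351562], [555.5, -217.10000610351562], [570.4000244140625, -193.10000610351562], [504.29998779296875, -152.10000610351562]] c [ 529.9 -184.6] size [28.2 77.8] ang 58.2 z 0.0402
green 158 [[493.5, -198.8000030517578], [600.7999877929688, -218.8000030517578], [602.9000244140625, -207.6999969482422], [495.5, -187.8000030517578]] c [ 548.2 -203.3] size [ 11.2 109.2] ang 79.5 z 0.0987
green 73 [[493.3999938964844, -185.3000030517578], [498.6000061035156, -208.6999969482422], [507.70001220703125, -206.60000610351562], [502.3999938964844, -183.3000030517578]] c [ 500.5 -196. ] size [ 9.3 24. ] ang 12.7 z 0.0721
[... 988 characters left out ...]
44140625, -221.10000610351562], [603.0999755859375, -209.1999969482422], [495.6000061035156, -189.3000030517578]] c [ 548.3 -205.2] size [ 12.1 109.3] ang 79.5 z 0.0975
green 11 [[577.7000122070312, -219.0], [589.0999755859375, -223.5], [590.5, -220.0], [579.2000122070312, -215.5]] c [ 584.1 -219.5] size [ 3.8 12.2] ang 68.2 z 0.0807
(325, 100) [ 0.581 -0.311  0.766]
(310, 140) [ 0.551 -0.301  0.716]
(290, 20) [ 0.623 -0.266  0.859]
(100, 50) [ 0.617 -0.081  0.816]
(300, 128) [ 0.561 -0.287  0.733]
(246, 150) [ 0.733 -0.23   0.032]
(280, 154) [ 0.718 -0.318  0.043]
(168, 248) [ 0.481 -0.03   0.033]
(110, 247) [0.487 0.119 0.019]
(190, 375) [ 0.108 -0.043 -0.377]
(30, 110) [0.815 0.297 0.125]
```

View pics/topcrop.png

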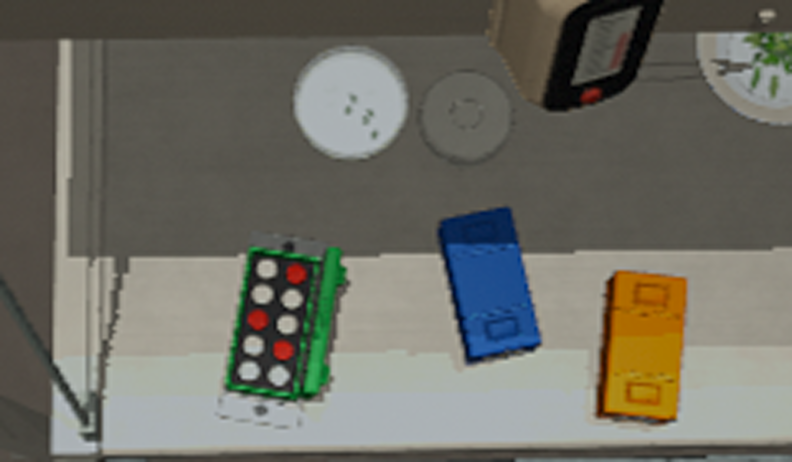

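The scene view shows the green box at about (237,222) with its lid upright at (257,200), blue at (298,193) and orange at (352,190). In the top view (crop) the blue and orange lids, their lugs and the edge-on green lid are clear, and the partition feet are at (168,248) and (110,247). I'll draw the arm back first, then swing it right.

Call:
servo_tool --commands '[[[0,-4.5,1],[0,0,0]],[[0,-4.5,1],[0,0,0]],[[0,-4.5,1],[0,0,0]],[[0,-4.5,1],[0,0,0]],[[0,-4,1],[0,0,0.05]],[[2.2,-4,0],[0,0,0.05]],[[2.2,-4,0],[0,0,0.05]],[[2.2,-4,0],[0,0,0]],[[2.2,-4,0],[0,0,0]],[[2.2,-4,0],[0,0,0]],[[2.2,-4,0],[0,0,0]],[[1,-4,0],[0,0,0]]]' --gripper 0

```text
clock: 1.7
eef_pos: [0.3217, 0.0184, 0.2687]
ee_rot: [0.286, 3.128, 0.0]
wrist_force: [0.4, -0.0, 0.3]
grip_width: 0.0
grasp_force: 0.0
```

Call:
servo_tool --commands '[[[0,-4.5,0],[0,0,0]],[[0,-4.5,0],[0,0,0]],[[0,-4.5,0],[0,0,0]],[[0,-4.5,0],[0,0,0]],[[1,-4.5,0],[0,0,0]],[[3,-3,0],[0,0,0]],[[4,-1,0],[0,0,0]],[[4,0,0],[0,0,0]],[[4,0,0],[0,0,0]],[[2,0,0],[0,0,0]],[[0,0,0],[0,0,0]]]'

```text
clock: 3.08
eef_pos: [0.5016, -0.2448, 0.268]
ee_rot: [-0.284, -3.128, -0.001]
wrist_force: [-0.4, -0.4, 0.5]
grip_width: 0.007
grasp_force: 0.0
```

Run:
```python
from an import *
c=cap("wrist"); cv2.imwrite("pics/w1.png",c["img"][:,:,::-1])
print(r.state()["eef_pos"].round(4), c["M"].round(3).tolist())
boxes(c)
boxes(c,("green",),(0.09,.13))
```

```text
[ 0.5009 -0.2448  0.2682] [[0.181, 0.945, 0.274, 0.425], [0.984, -0.173, -0.051, -0.23], [-0.001, 0.279, -0.96, 0.435], [0.0, 0.0, 0.0, 1.0]]
blue 1850 [[524.7999877929688, -315.6000061035156], [534.9000244140625, -370.1000061035156], [622.9000244140625, -353.79998779296875], [612.9000244140625, -299.29998779296875]] c [ 573.9 -334.7] size [89.6 55.4] ang 10.5 z 0.0526
orange 2410 [[474.5, -470.5], [583.9000244140625, -485.1000061035156], [591.4000244140625, -429.29998779296875], [482.0, -414.70001220703125]] c [ 533.  -449.9] size [ 56.4 110.4] ang 82.4 z 0.0526
green 732 [[494.70001220703125, -201.60000610351562], [601.9000244140625, -220.89999389648438], [604.2000122070312, -208.1999969482422], [497.0, -188.89999389648438]] c [ 549.4 -204.9] size [ 12.9 109. ] ang 79.8 z 0.0991
```

View pics/w1.png

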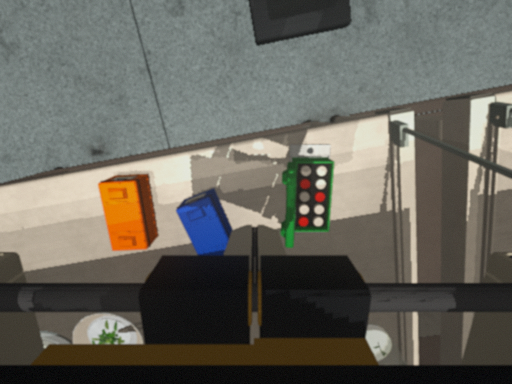

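The wrist view agrees with the earlier measurements: green lid upright at about (290,205), blue at (205,222), orange at (127,210). Now I'll descend beside the lid.

Call:
servo_tool --commands '[[[2,0,-4.5],[0,0,0]],[[2,0,-4.5],[0,0,0]],[[0,0,-4.5],[0,0,0]],[[0,0,-4.1],[0,0,0]],[[0.16,0.86,-0.15],[0,0,0]],[[0.16,0.86,-0.15],[0,0,0]],[[0.15,0.8,0.07],[0,0,0]],[[0.15,0.8,0.07],[0,0,0]],[[0.14,0.77,-0.2],[0,0,0]],[[0.14,0.77,-0.2],[0,0,0]],[[0,0,0],[0,0,0]]]'

```text
clock: 4.5
eef_pos: [0.5504, -0.1958, 0.0877]
ee_rot: [0.284, 3.128, -0.0]
wrist_force: [-0.6, -0.0, 0.3]
grip_width: 0.003
grasp_force: 0.0
```

Call:
servo_tool --commands '[[[0.12,0.65,-0.47],[0,0,0]],[[0.12,0.65,-0.47],[0,0,0]],[[0.07,0.36,-0.48],[0,0,0]],[[0.07,0.36,-0.48],[0,0,0]],[[0.05,0.23,-0.45],[0,0,0]],[[0.05,0.23,-0.45],[0,0,0]],[[0,0,-0.2],[0,0,0]],[[0,0,0],[0,0,0]]]'

```text
clock: 5.5
eef_pos: [0.5547, -0.1717, 0.0568]
ee_rot: [-0.285, -3.128, 0.0]
wrist_force: [-0.6, -0.6, 0.2]
grip_width: 0.005
grasp_force: 0.0
```

Call:
servo_tool --commands '[[[0,0,-0.1],[0,0,0]],[[0,0,-0.1],[0,0,0]],[[0,0,0],[0,0,0]]]'

```text
clock: 5.88
eef_pos: [0.555, -0.1718, 0.0562]
ee_rot: [0.285, 3.128, -0.0]
wrist_force: [-4.9, 2.8, 12.8]
grip_width: 0.005
grasp_force: 6.7
```

Call:
servo_tool --commands '[[[0,0,3],[0,0,0]],[[-1,-0.5,5],[0,0,0]],[[-3,-1.5,4.5],[0,0,0]],[[-4,-3,4],[0,0,0]],[[-3,-4,2],[0,0,0]],[[0,0,0],[0,0,0]],[[0,0,0],[0,0,0]]]' --gripper 9.3

```text
clock: 6.75
eef_pos: [0.4459, -0.2606, 0.2387]
ee_rot: [-0.286, -3.128, -0.001]
wrist_force: [0.4, 0.2, -0.4]
grip_width: 0.709
grasp_force: 0.0
```

Run:
```python
from an import *
c=cap("wrist"); cv2.imwrite("pics/w2.png",c["img"][:,:,::-1])
print(r.state()["eef_pos"].round(4))
boxes(c,("blue","orange","green")); print("lugs"); boxes(c,("green","blue"),(.0575,.07))
print("tall green"); boxes(c,("green",),(.07,.13))
c=cap("top"); boxes(c,("blue","orange","green"))
```

```text
[ 0.446  -0.2603  0.2385]
blue 1349 [[524.2999877929688, -316.29998779296875], [534.7000122070312, -370.5], [612.5, -355.5], [602.0, -301.29998779296875]] c [ 568.4 -335.9] size [79.1 55.2] ang 10.9 z 0.0525
orange 1321 [[474.5, -470.6000061035156], [546.7000122070312, -479.6000061035156], [553.5999755859375, -424.1000061035156], [481.3999938964844, -415.0]] c [ 514.1 -447.3] size [56.  72.8] ang 82.9 z 0.0525
green 986 [[497.6000061035156, -184.1999969482422], [577.7999877929688, -197.89999389648438], [587.5, -141.1999969482422], [507.20001220703125, -127.5]] c [ 542.5 -162.7] size [57.5 81.4] ang 80.3 z 0.0561
lugs
blue 113 [[538.4000244140625, -331.29998779296875], [542.5, -352.1000061035156], [554.4000244140625, -349.79998779296875], [550.2999877929688, -328.8999938964844]] c [ 546.4 -340.5] size [12.1 21.2] ang 11.1 z 0.0589
green 221 [[507.5, -170.10000610351562], [525.7000122070312, -173.89999389648438], [531.0999755859375, -148.39999389648438], [512.7999877929688, -144.60000610351562]] c [ 519.3 -159.3] size [26.  18.7] ang 78.2 z 0.0618
tall green
blue 806 [[523.7999877929688, -315.79998779296875], [534.5, -370.79998779296875], [642.2000122070312, -350.0], [631.5, -295.0]] c [ 583.  -332.9] size [109.7  56. ] ang 10.9 z 0.0514
orange 384 [[521.0, -477.0], [583.5999755859375, -484.79998779296875], [590.5, -429.20001220703125], [527.9000244140625, -421.3999938964844]] c [ 555.8 -453.1] size [56.  63.1] ang 82.9 z 0.0513
green 560 [[495.70001220703125, -181.8000030517578], [604.5999755859375, -204.0], [615.7999877929688, -149.0], [506.8999938964844, -126.80000305175781]] c [ 555.8 -165.4] size [ 56.2 111.1] ang 78.5 z 0.0542
```

View pics/w2.png

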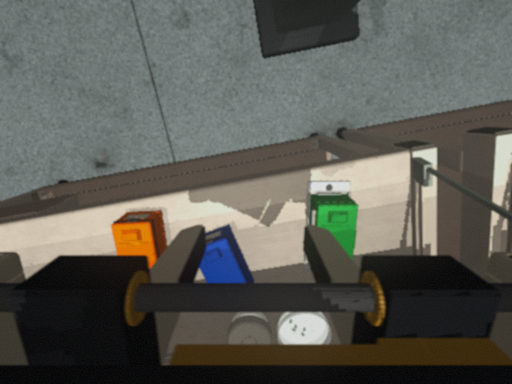

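Lid shut: its top is at z=0.056, with the near lug at pixel (340,215) and blue at (222,255). Next, grasp blue.

Call:
servo_tool --commands '[[[2.5,-1.8,0],[0,0,0.1245]],[[3.5,-2.45,-1],[0,0,0.1245]],[[4,-2,-3],[0,0,0.1245]],[[3.74,-1,-4],[0,0,0]],[[0,0,-4],[0,0,0]],[[0,0,0],[0,0,0]]]'

```text
clock: 7.6
eef_pos: [0.5822, -0.3313, 0.1151]
ee_rot: [0.302, -3.121, -0.007]
wrist_force: [0.9, 1.0, 0.8]
grip_width: 0.999
grasp_force: 0.0
```

Run:
```python
from h import *
s=r.state(); M=R.from_rotvec(s["ee_rot"]).as_matrix(); print(s["eef_pos"].round(4),np.degrees(np.arctan2(M[1,1],M[0,1])),M[:,2].round(4),s["joint_positions"].round(2))
```

```text
[ 0.5822 -0.3313  0.1151] 101.06633324738378 [-0.0061  0.0041 -1.    ] [-0.59  0.68  1.39  0.    1.08 -2.35]
```

Call:
servo_tool --commands '[[[0.1,-0.1,-3.5],[0,0,0]],[[0,0,-3.5],[0,0,0]],[[0,0,-2.5],[0,0,0]],[[0,0,-0.8],[0,0,0]],[[0,0,0],[0,0,0]]]'

```text
clock: 8.22
eef_pos: [0.5849, -0.3345, 0.0173]
ee_rot: [-0.301, 3.126, -0.001]
wrist_force: [0.0, 0.6, 0.1]
grip_width: 1.002
grasp_force: 0.0
```

Call:
servo_tool --commands '[[[0,0,0],[0,0,0]],[[0,0,0],[0,0,0]],[[0,0,0],[0,0,0]],[[0,0,0],[0,0,0]],[[0,0,0],[0,0,0]],[[0,0,0],[0,0,0]]]' --gripper 4.5

```text
clock: 8.98
eef_pos: [0.5843, -0.3344, 0.0162]
ee_rot: [0.301, -3.127, -0.0]
wrist_force: [-1.1, 0.7, 2.2]
grip_width: 0.597
grasp_force: 30.0
```

Call:
servo_tool --commands '[[[0,0,1],[0,0,0]],[[0,0,3],[0,0,0]],[[0,0,4],[0,0,0]],[[-0.2,1.5,4],[0,0,0]],[[-0.6,3.7,0],[0,0,-0.13]],[[-0.7,4,0],[0,0,-0.13]],[[-0.6,4,0],[0,0,-0.12]],[[-0.6,3,0],[0,0,0]],[[-0.1,0.7,0],[0,0,0]],[[0,0,0],[0,0,0]],[[0,0,0],[0,0,0]]]'

```text
clock: 10.35
eef_pos: [0.5565, -0.1664, 0.1361]
ee_rot: [0.296, 3.127, -0.0]
wrist_force: [0.6, -0.2, -1.5]
grip_width: 0.601
grasp_force: 30.0
```

```bash
cat > chk.py <<'E'
from an import *
import sys
s=r.state(); M=R.from_rotvec(s["ee_rot"]).as_matrix(); print("tcp",s["eef_pos"].round(4),"close",np.degrees(np.arctan2(M[1,1],M[0,1])).round(2),M[:,2].round(4),s["wrist_force"].round(1))
c=cap("wrist"); cv2.imwrite("pics/"+sys.argv[1],c["img"][:,:,::-1]); np.savez("w.npz",img=c["img"],P=c["P"])
z=s["eef_pos"][2]
print("held"); boxes(c,("blue","orange"),(z-.016+.046,z-.016+.058))
print("below"); boxes(c,("green","blue"),(.05,.059)); print('lug'); boxes(c,("green",),(.0595,.07))
E
python3 chk.py w3.png
```

```text
tcp [ 0.5565 -0.1664  0.1361] close 79.17 [ 3.e-04 -3.e-04 -1.e+00] [ 0.6 -0.2 -1.5]
held
blue 11606 [[497.0, -184.10000610351562], [562.0, -196.0], [572.2000122070312, -140.10000610351562], [507.20001220703125, -128.1999969482422]] c [ 534.6 -162.1] size [56.8 66. ] ang 79.6 z 0.1724
below
green 562 [[497.29998779296875, -182.60000610351562], [505.79998779296875, -184.3000030517578], [516.0999755859375, -131.10000610351562], [507.6000061035156, -129.39999389648438]] c [ 506.7 -156.9] size [54.2  8.7] ang 79.0 z 0.0562
lug
```

View pics/w3.png

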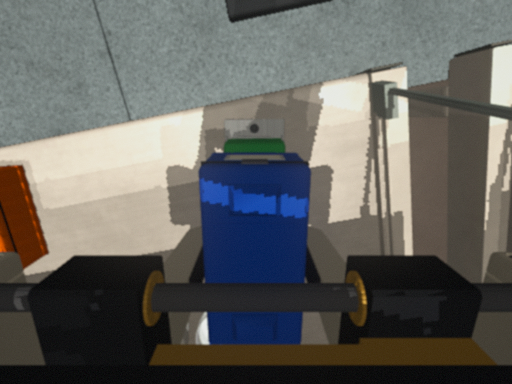

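The wrist view shows blue held squarely above the green box, near edges aligned within 1 mm (green edge at about row 147, blue at about row 160). Lowering.

Call:
servo_tool --commands '[[[0,0,-1],[0,0,-0.006]],[[0,0,-1.5],[0,0,0]],[[0,0,-1.5],[0,0,0]],[[0,0,-0.8],[0,0,0]],[[0,0,-0.5],[0,0,0]],[[0,0,-0.4],[0,0,0]],[[0,0,-0.3],[0,0,0]],[[0,0,0],[0,0,0]],[[0,0,0],[0,0,0]]]'

```text
clock: 11.52
eef_pos: [0.5564, -0.1654, 0.0763]
ee_rot: [0.305, 3.126, -0.0]
wrist_force: [-0.9, 0.6, -1.3]
grip_width: 0.601
grasp_force: 30.0
```

Call:
servo_tool --commands '[[[0,0,-0.2],[0,0,0]],[[0,0,-0.1],[0,0,0]],[[0,0,-0.1],[0,0,0]],[[0,0,0],[0,0,0]],[[0,0,0],[0,0,0]]]'

```text
clock: 12.15
eef_pos: [0.5563, -0.1654, 0.0722]
ee_rot: [0.305, 3.127, -0.0]
wrist_force: [-0.0, 1.0, 1.9]
grip_width: 0.602
grasp_force: 30.0
```

Call:
servo_tool --commands '[[[0,0,-0.1],[0,0,0]],[[0,0,0],[0,0,0]]]'

```text
clock: 12.4
eef_pos: [0.5564, -0.1654, 0.0721]
ee_rot: [0.305, 3.126, -0.0]
wrist_force: [-5.1, 1.3, 12.5]
grip_width: 0.602
grasp_force: 30.0
```

Call:
servo_tool --commands '[[[0,0,0],[0,0,0]],[[0,0,0],[0,0,0]],[[0,0,0],[0,0,0]],[[0,0,0],[0,0,0]],[[0,0,1],[0,0,0]],[[0,0,4],[0,0,0]],[[0,0,5],[0,0,0]],[[-3,-4,3],[0,0,0]],[[-4,-4.5,0],[0,0,0]],[[-3,-4,0],[0,0,0]],[[0,0,0],[0,0,0]]]' --gripper 9.3

```text
clock: 13.78
eef_pos: [0.4547, -0.2925, 0.2019]
ee_rot: [0.31, 3.126, -0.001]
wrist_force: [0.3, 0.0, -0.1]
grip_width: 1.0
grasp_force: 0.0
```

```bash
cat > c2.py <<'E'
from an import *
import sys
s=r.state(); M=R.from_rotvec(s["ee_rot"]).as_matrix(); print("tcp",s["eef_pos"].round(4),"close",np.degrees(np.arctan2(M[1,1],M[0,1])).round(2))
c=cap("wrist"); cv2.imwrite("pics/"+sys.argv[1],c["img"][:,:,::-1])
boxes(c,("blue",),(.102,.1115)); boxes(c,("orange",)); print("lug"); boxes(c,("blue",),(.1118,.12)); boxes(c,("green",),(.05,.059))
c=cap("top"); print("top"); boxes(c,("blue",),(.1,.111)); boxes(c,("orange",))
E
python3 c2.py w4.png
```

```text
tcp [ 0.4547 -0.2925  0.2019] close 78.66
blue 2261 [[496.79998779296875, -182.1999969482422], [570.2999877929688, -196.39999389648438], [580.7999877929688, -141.6999969482422], [507.29998779296875, -127.5999984741211]] c [ 538.8 -162. ] size [55.6 74.9] ang 79.1 z 0.1083
orange 764 [[455.0, -433.3999938964844], [491.29998779296875, -494.8999938964844], [524.2000122070312, -475.5], [487.8999938964844, -414.0]] c [ 489.6 -454.5] size [38.2 71.4] ang 30.5 z 0.0525
lug
blue 281 [[509.3999938964844, -169.1999969482422], [522.9000244140625, -171.3000030517578], [526.5, -147.6999969482422], [513.0, -145.6999969482422]] c [ 517.9 -158.5] size [23.8 13.6] ang 81.3 z 0.1145
green 86 [[497.70001220703125, -183.8000030517578], [532.2000122070312, -192.60000610351562], [533.2000122070312, -188.6999969482422], [498.70001220703125, -179.89999389648438]] c [ 515.4 -186.2] size [ 4.  35.6] ang 75.6 z 0.0548
top
blue 887 [[495.70001220703125, -181.6999969482422], [603.7999877929688, -203.10000610351562], [614.4000244140625, -149.1999969482422], [506.3999938964844, -127.80000305175781]] c [ 555.1 -165.5] size [ 55.  110.2] ang 78.8 z 0.1069
orange 390 [[510.6000061035156, -476.0], [583.2000122070312, -485.1000061035156], [590.2000122070312, -429.20001220703125], [517.5999755859375, -420.1000061035156]] c [ 550.4 -452.6] size [56.3 73.2] ang 82.9 z 0.051
```

Call:
servo_tool --commands '[[[1,-4,0],[0,0,0.03]],[[2,-4.5,0],[0,0,0.035]],[[2.5,-4.5,-2],[0,0,0]],[[2.3,-2.7,-4],[0,0,0]],[[0,0,-4],[0,0,0]],[[0,0,0],[0,0,0]],[[0,0,0],[0,0,0]]]'

```text
clock: 14.75
eef_pos: [0.5355, -0.4471, 0.1031]
ee_rot: [0.201, 3.134, -0.002]
wrist_force: [-0.9, 0.4, 0.5]
grip_width: 1.001
grasp_force: 0.0
```

Run:
```python
from h import *
s=r.state(); M=R.from_rotvec(s["ee_rot"]).as_matrix(); print(s["eef_pos"].round(4),np.degrees(np.arctan2(M[1,1],M[0,1])),M[:,2].round(4))
```

```text
[ 0.5355 -0.4471  0.1031] 82.65285500564455 [ 0.0015 -0.0014 -1.    ]
```

Call:
servo_tool --commands '[[[-0.25,-0.28,-2.5],[0,0,0]],[[0,0,-3],[0,0,0]],[[0,0,-2.2],[0,0,0]],[[0,0,-1],[0,0,0]],[[0,0,0],[0,0,0]],[[0,0,0],[0,0,0]]]'

```text
clock: 15.5
eef_pos: [0.5323, -0.4506, 0.0153]
ee_rot: [0.203, 3.134, -0.002]
wrist_force: [-0.4, -0.5, 0.4]
grip_width: 1.001
grasp_force: 0.0
```

Call:
servo_tool --commands '[[[0,0,0],[0,0,0]],[[0,0,0],[0,0,0]],[[0,0,0],[0,0,0]],[[0,0,0],[0,0,0]],[[0,0,0],[0,0,0]],[[0,0,0],[0,0,0]]]' --gripper 4.5

```text
clock: 16.25
eef_pos: [0.5318, -0.4502, 0.0141]
ee_rot: [0.203, 3.135, -0.0]
wrist_force: [-0.2, -0.2, 0.0]
grip_width: 0.599
grasp_force: 30.0
```

Call:
servo_tool --commands '[[[0,0,1],[0,0,0]],[[0,0,3],[0,0,0]],[[0,0,4.5],[0,0,0]],[[0,0,4.5],[0,0,0]],[[0.2,3,2.5],[0,0,0]],[[0.4,5,0],[0,0,-0.03]],[[0.4,5,0],[0,0,-0.033]],[[0.4,5,0],[0,0,0]],[[0.4,5,0],[0,0,0]],[[0.34,4,0],[0,0,0]],[[0.2,1.5,0],[0,0,0]],[[0,0,0],[0,0,0]]]'

```text
clock: 17.75
eef_pos: [0.5554, -0.165, 0.1694]
ee_rot: [0.3, 3.127, -0.0]
wrist_force: [-0.2, -0.6, -3.3]
grip_width: 0.604
grasp_force: 30.0
```

Call:
servo_tool --commands '[[[0,0,0],[0,0,0]],[[0,0,0],[0,0,0]]]'

```text
clock: 18.0
eef_pos: [0.5551, -0.1663, 0.169]
ee_rot: [-0.304, -3.127, 0.0]
wrist_force: [-0.4, -0.2, -2.8]
grip_width: 0.603
grasp_force: 30.0
```

```bash
sed -i 's/boxes(c,("green","blue"),(.05,.059)).*/boxes(c,("green",),(.05,.059)); boxes(c,("blue",),(.102,.1115))/; s/z-.016+.046,z-.016+.058/z-.014+.046,z-.014+.0575/' chk.py; sed -i 's/("blue","orange"),(z/("orange",),(z/' chk.py; python3 chk.py w5.png
```

```text
tcp [ 0.5551 -0.1663  0.169 ] close 78.9 [-0.e+00 -1.e-04 -1.e+00] [-0.4 -0.2 -2.8]
held
orange 11291 [[497.1000061035156, -183.60000610351562], [558.5, -196.10000610351562], [570.2000122070312, -138.89999389648438], [508.70001220703125, -126.4000015258789]] c [ 533.6 -161.3] size [58.4 62.7] ang 78.5 z 0.2074
below
blue 575 [[497.29998779296875, -180.39999389648438], [503.8999938964844, -181.6999969482422], [514.2999877929688, -129.3000030517578], [507.70001220703125, -128.0]] c [ 505.8 -154.8] size [53.3  6.7] ang 78.8 z 0.1082
```

View pics/w5.png

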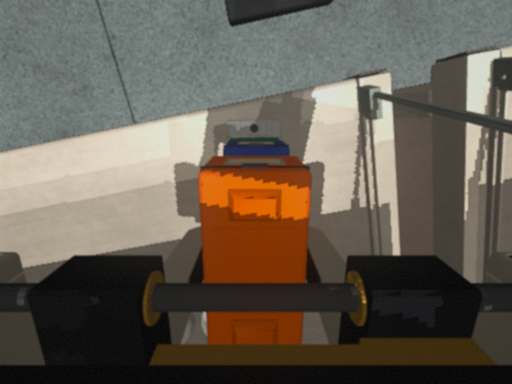

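The wrist view shows orange held square above blue, blue's near edge at about row 148 and within 1 mm of orange's. Lowering.

Call:
servo_tool --commands '[[[0,0.06,-1],[0,0,0]],[[0,0,-1.2],[0,0,0]],[[0,0,-0.8],[0,0,0]],[[0,0,-0.5],[0,0,0]],[[0,0,-0.4],[0,0,0]],[[0,0,-0.3],[0,0,0]],[[0,0,-0.2],[0,0,0]],[[0,0,0],[0,0,0]],[[0,0,0],[0,0,0]]]'

```text
clock: 19.18
eef_pos: [0.5553, -0.1646, 0.1252]
ee_rot: [0.302, 3.127, -0.0]
wrist_force: [0.1, 0.3, -2.1]
grip_width: 0.596
grasp_force: 30.0
```

Call:
servo_tool --commands '[[[0,0,-0.2],[0,0,0]],[[0,0,-0.1],[0,0,0]],[[0,0,-0.1],[0,0,0]],[[0,0,0],[0,0,0]],[[0,0,0],[0,0,0]]]'

```text
clock: 19.8
eef_pos: [0.5553, -0.1646, 0.122]
ee_rot: [0.302, 3.127, -0.0]
wrist_force: [-3.9, 1.0, 8.1]
grip_width: 0.6
grasp_force: 30.0
```

Contact at the expected height (0.122). Release and withdraw.

Call:
servo_tool --commands '[[[0,0,0],[0,0,0]],[[0,0,0],[0,0,0]],[[0,0,0],[0,0,0]],[[0,0,0],[0,0,0]],[[0,0,1],[0,0,0]],[[0,0,4],[0,0,0]],[[0,0,5],[0,0,0]],[[-3,-4,2],[0,0,0]],[[-4,-4.5,0],[0,0,0]],[[-3,-4,0],[0,0,0]],[[0,0,0],[0,0,0]]]' --gripper 9.3

```text
clock: 21.18
eef_pos: [0.4536, -0.2917, 0.2419]
ee_rot: [0.307, 3.126, -0.001]
wrist_force: [0.2, 0.1, -0.3]
grip_width: 0.999
grasp_force: 0.0
```

Run:
```python
from an import *
s=r.state(); print(s["eef_pos"].round(3),s["wrist_force"].round(1),s["grip_width"])
for n in("wrist","top"):
    c=cap(n); print(n); boxes(c,("orange",),(.152,.1635)); boxes(c,("blue",),(.1,.1115))
c=cap("scene"); cv2.imwrite("pics/s9.png",c["img"][120:270,180:400,::-1].repeat(3,0).repeat(3,1))
```

```text
[ 0.454 -0.292  0.242] [ 0.2  0.1 -0.3] 0.9988358068526297
wrist
orange 2127 [[496.6000061035156, -182.10000610351562], [560.7000122070312, -194.5], [571.4000244140625, -139.10000610351562], [507.29998779296875, -126.69999694824219]] c [ 534.  -160.6] size [56.4 65.3] ang 79.1 z 0.1602
blue 74 [[491.29998779296875, -175.10000610351562], [518.0999755859375, -198.39999389648438], [527.5, -187.60000610351562], [500.70001220703125, -164.3000030517578]] c [ 509.4 -181.4] size [14.3 35.6] ang 49.0 z 0.1049
top
orange 558 [[539.7999877929688, -190.39999389648438], [605.5999755859375, -202.10000610351562], [615.2000122070312, -147.8000030517578], [549.5, -136.1999969482422]] c [ 577.5 -169.1] size [55.1 66.8] ang 79.9 z 0.1591
blue 5 [[497.0, -173.39999389648438], [498.0, -173.6999969482422], [500.20001220703125, -164.3000030517578], [499.20001220703125, -164.0]] c [ 498.6 -168.8] size [9.6 1. ] ang 76.6 z 0.107
```

View pics/s9.png

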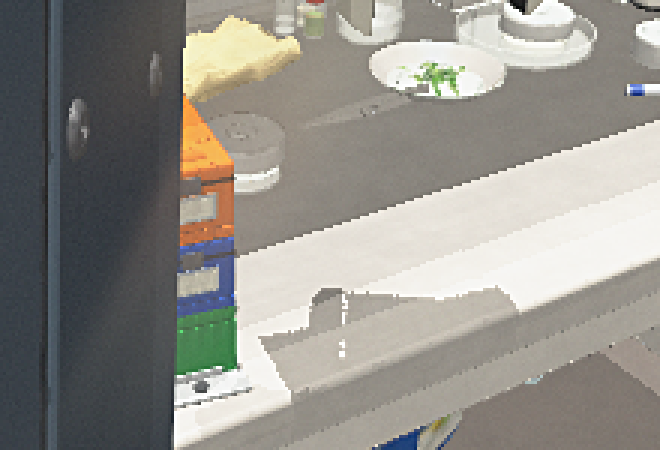

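The picture shows the three boxes stacked flush at about (210,240). Orange's top is at z=0.160, as it should be, and the gripper is clear.

```bash
python3 -c "
from rig import r
print(r.finish_job())"
```

```text
the job is handed in; nothing more can be done
None
```

I shut the green lid and stacked blue on it, then orange on blue. In the last pictures the boxes sit flush, in line and at the right heights, with the gripper clear. I handed the job in at about 21 s; it returned no verdict.

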